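Refit a suction regulator's knob and hold the purge down

ROBOT

A 6-joint arm with a two-finger parallel gripper is mounted at the origin on a cart in front of the work surface, level with it; the furniture and walls round the work are solid. World frame = base frame: x ahead of the robot, y to its left, z up, the work surface at z = 0. Lengths are in m, angles in degrees, forces in N, time in s.
With the tool pointing down it reaches from about 0.4 to 0.825 m from the base axis. Payload 7 kg.
Tool frame: the origin (TCP) lies at the centre of the arm's flange, where the gripper is bolted on; the fingertips stand 178 mm ahead of it and the grasp point (between the pads) lies 159 mm ahead of it (r.tips_ahead is the z of the fingertips in the tool frame, in m); z points along the fingers, y is the line along which they close (so a half turn about z gives the same grasp; the last joint's range is limited). The gripper opens to 88 mm and grips with 3 to 60 N. Pads are 19 mm wide; open, the fingers measure 130 mm over their backs; the gripper's body (78 mm by 193 mm) begins 47 mm behind the grasp point.
Start: joints at [-54.769, 20.546, 0.682, 0, -70.136, -16.507], TCP at [0.217, -0.639, 0.405] pointing down, gripper open.
Joint ranges: [-176.03, 176.03], [-82.01, 121.73], [-58.28, 71.71], [-173.87, 95.51], [-174.79, -0.11], [-173.66, 173.66]. Speed limits (degrees/s): [136.94, 136.94, 172.46, 180, 180, 180].

INTERFACE

Orientations are given as [roll, pitch, yaw] about the fixed x, y, z axes, in that order (R = Rz(yaw) Ry(pitch) Rx(roll)).
In Python, from plant import r gives the robot as it stands. The module is installed in compiled form; this text tells all that it offers.
- The arm moves only by the shell command python3 -m pendant 'ROWS' [FORCE]. ROWS is JSON, a list that holds one entry, the list of rows, each a list of 7 numbers: the shift along the tool's x, y, z in m, then the turn, a rotation vector about the tool's x, y, z in degrees, then the gripper command: -1 is shut, 1 is fully open, values between are in proportion. A call has 1 to 5 rows; each row is the pose to reach, as a shift and turn from the pose commanded when the call began, along the tool's axes at that moment; what a row does not reach only later rows make up. A row lasts 1/10 s, in which the tool goes at most 50 mm and 8.59 degrees, less where a joint would pass 70% of its speed; a pose out of reach is approached as far as the arm can. A call with a gripper value outside its range is refused whole. The fingers move at their own pace and stop on an object; FORCE is the grip in N (left out, the last holds). Time passes only in rows, so rows that repeat a pose let the fingers close. It gives the time, the measured TCP pose, the force, the opening and the grip force at its end, in the units of the state.
- r.get_state(): the state, without advancing time (a new reading comes with each control period).
- r.capture(name): name is "side" or "top"; returns the picture (400x640x3 uint8, red, green, blue); there is no depth.
- r.camera_params(name): a dict with "fx", "fy", "cx", "cy" (pixels), "R" (3x3) and "t" (3): a world point X has camera coordinates R X + t. Camera axes: x right, y down, z forward; pixel columns grow to the right and rows downward; lengths in m; the calibration is good to about 2 mm. A picture is of the moment at which its call begins. camera_params takes no time and is no camera call.
- r.close_job(): hands the job in; it is judged then, once.
The state is a dict: "time_s": time; "joints": joint angles; "qd": joint speeds; "joint_torque": joint torques, N m; "tcp_pos": TCP position; "eef_rot": TCP orientation; "contact_force": force on the tool from outside, world axes, zero at the start; "moment": the same for the moment, N m; "gripper_width": finger opening in m; "gripper_force": force on a finger pad.
Only numpy, scipy, OpenCV 4.12 (cv2) and the standard library are available. Lean on these libraries where they do the work, as an engineer would, in place of code of your own. Each camera call takes 0.05 s, during which the arm holds its last target. There are 200 camera calls.

TASK

The suction regulator's black knob has come off its valve spindle and stands on the worktop. Pick it up, turn it so that its pointer nose lines up with the rib on the index plate (the side of the spindle's flat), push it fully home onto the spindle, then press it down to the bottom of the spindle's sprung travel to purge the valve. Finish still holding the knob down, with the fingers on it, and leave the two loose vials standing where they are.

Things in the scene. Friction and masses are not known exactly. Their poses are not given: they have to be found in the camera images.
- knob: Loose black knob, 45 g, standing socket down. Origin: centre of its underside, z up. Round skirt, 44 mm diameter, 18 mm high; on it a grip bar 40 mm long (along x), 14 mm wide (along y), up to 36 mm high, with a fine white line on the +x half of its top. A pointer nose sticks out of the skirt at +x. Below: a D-shaped socket, 14 mm deep (see knob_pointer).
- knob_pointer (a point): Tip of the knob's pointer nose, 29 mm from its axis along +x, 10 mm above its underside (nose 6 mm wide, 6 to 14 mm high). The socket is on the knob's axis: 17.6 mm diameter with a flat 4.8 mm from the axis on the pointer side, so it fits the spindle one way round only, with 0.8 mm to spare all round.
- spindle_top (a point): Centre of the top of the regulator's steel valve spindle; moves down with it. D-shaft, 16 mm diameter, flat 4 mm from the axis on its +x side, top edge chamfered 1.2 mm, z up. At rest 23 mm above the index plate's face, 71 mm above the worktop. With the knob fully home the knob's underside is 14 mm below this point and its +x points along this +x.
- spindle (a joint): How far the spindle is pressed down, in m: 0 at rest, 0.006 at its stop. A spring holds it up: about 3 N to start moving, 9 N at the stop. It does not turn.
- index_plate: Fixed round aluminium plate, 68 mm diameter, 3 mm thick, under the spindle on top of the regulator. Origin: centre of its underside, 45 mm above the worktop. A raised dark rib (8 x 4 mm, 2 mm proud, 26 to 34 mm from the axis) stands at its +x, the same direction as the spindle's flat.
- regulator: Fixed white regulator housing, 110 mm (x) by 160 mm (y) by 45 mm high, origin at the centre of its underside, z up. On top: the index plate with the spindle at y = -42 mm, and a round vacuum gauge (52 mm diameter, 10 mm high) at y = +46 mm. Two hose ports stick 30 mm out of its +x side.
- vial_tall: Loose glass vial with a cap, 24 mm diameter, 51 mm high, a bystander. Origin: centre of its underside.
- vial_squat: Loose glass vial with a cap, 26 mm diameter, 39 mm high, a bystander. Origin: centre of its underside.

How it is judged:
By the outcome, as a careful person would: the job done as asked, in the order asked, and still so for the second after the job is handed in, while the arm keeps its last pose, push and grip.
It also fails if it takes over 42 s, if anything falls off the work surface, if the arm or the gripper's body presses on something with over 40 N, if the wrist force passes 120 N, or if a joint passes its speed limit or range.

## Working session

There is one attempt and no reset: what is moved stays moved. The work goes in short steps, Python scripts to look and compute and a shell command to move; the robot and the scene stay as the last step left them, time stands still between calls to the robot, and variables do not carry over. Pictures are saved under pics/ and viewed, at most 10 in all, crops included, and the job is handed in when it is done.

```bash
mkdir -p pics
python3 - <<'E'
from plant import r
import cv2
for n in("side","top"):
    cv2.imwrite(f"pics/{n}0.png",r.capture(n)[:,:,::-1])
    p=r.camera_params(n);print(n,p)
s=r.get_state();print(s)
E
```

```text
side {'fx': 439.04397600773586, 'fy': 439.04397600773586, 'cx': 318.5403292666937, 'cy': 200.1951452146015, 'R': array([[-0.95753838, -0.28762282,  0.01983368],
       [-0.12468874,  0.35111522, -0.9279929 ],
       [ 0.25994803, -0.89106185, -0.37206962]]), 't': array([0.47256432, 0.23938189, 0.47934387])}
top {'fx': 361.089422188209, 'fy': 361.089422188209, 'cx': 322.7104453352608, 'cy': 204.62264240605882, 'R': array([[ 0.06641864, -0.99776882,  0.00677898],
       [-0.97367895, -0.06629664, -0.21806895],
       [ 0.21803182,  0.00788329, -0.97590982]]), 't': array([-0.31566273,  0.55211072,  0.80945783])}
{'time_s': 0.1, 'joints': array([-5.47679870e+01,  2.05878921e+01,  6.39756235e-01, -1.72968295e-02,
       -7.01355797e+01, -1.65073848e+01]), 'qd': array([ 0.00052674,  0.02612374,  0.20780866,  0.15402498, -0.03684168,
        0.08663388]), 'joint_torque': array([ 5.68022206e-04, -5.84162271e+01,  2.93749756e+01,  7.01553047e+00,
        1.01895348e-02, -8.87190754e-05]), 'tcp_pos': array([ 0.21663946, -0.63911668,  0.4038168 ]), 'eef_rot': array([ 1.79915114e+02, -8.19815588e-03, -1.61281255e+02]), 'contact_force': array([-1.12423353,  0.60167384, -0.22400368]), 'moment': array([-0.02677844, -0.01435566, -0.01852255]), 'gripper_force': 0.0, 'gripper_width': 0.08771216143752805}
```

View pics/top0.png

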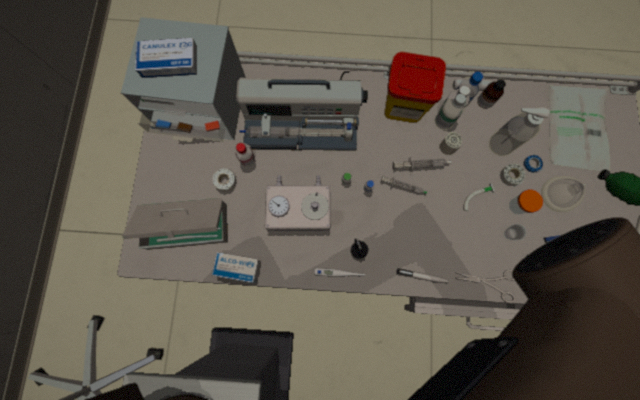

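View pics/side0.png

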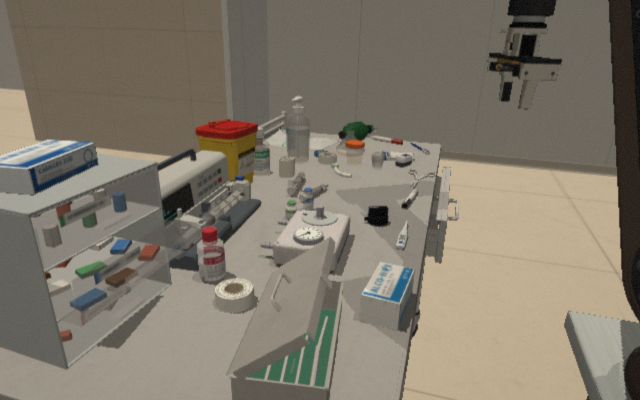

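The top view shows the regulator at about (297,208), the spindle at (314,205), the knob at (359,250), and the vials at (347,179) and (369,186). In the side view the knob is at (377,215) and the spindle at (320,212). I'll zoom in on both.

Run:
```python
import cv2,numpy as np
t=cv2.imread("pics/top0.png");s=cv2.imread("pics/side0.png")
a=cv2.resize(t[170:270,260:390],None,fx=6,fy=6,interpolation=cv2.INTER_CUBIC)[:600,:780]
cv2.imwrite("pics/tc.png",np.clip(a*1.5,0,255).astype('uint8'))
b=cv2.resize(s[190:255,260:400],None,fx=5.7,fy=5.7,interpolation=cv2.INTER_CUBIC)
cv2.imwrite("pics/sc.png",np.clip(b*1.5,0,255).astype('uint8'))
```

```text
(no output)
```

View pics/tc.png

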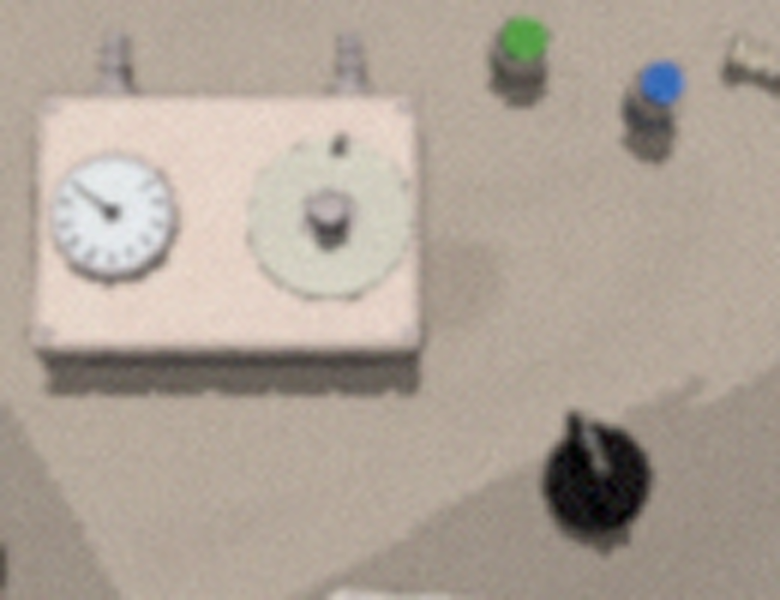

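View pics/sc.png

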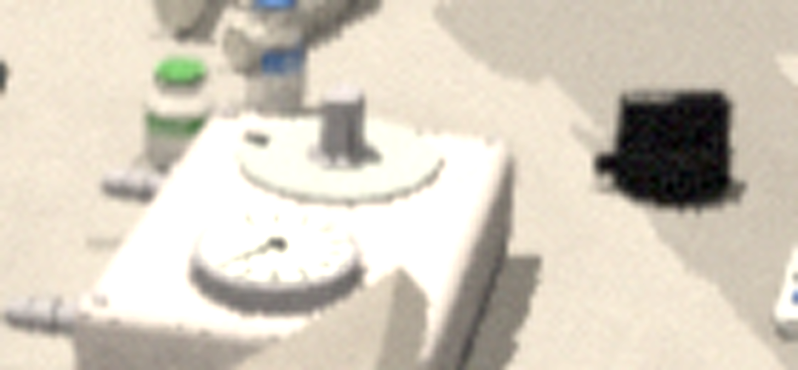

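The crops show these positions:

| View | Feature | Crop pixel |
|---|---|---|
| Top | plate centre | ~(330,217) |
| Top | rib | (339,146) |
| Top | spindle top | ~(329,208) |
| Top | knob skirt | ~(597,480) |
| Top | nose tip | (573,415) |
| Top | white line | (583,425) to (605,470) |
| Side | nose | (600,163) |

Next I'll measure these with masks and rays.

```bash
cat > h.py <<'E'
import cv2,numpy as np
from plant import r
P={n:r.camera_params(n) for n in("top","side")}
def ray(n,u,v):
    p=P[n];R=np.array(p["R"]);o=-R.T@p["t"]
    d=R.T@np.array([(u-p["cx"])/p["fx"],(v-p["cy"])/p["fy"],1]);return o,d
def onz(n,u,v,z):
    o,d=ray(n,u,v);return o+d*(z-o[2])/d[2]
def proj(n,X):
    p=P[n];c=np.array(p["R"])@X+p["t"];return np.array([p["fx"]*c[0]/c[2]+p["cx"],p["fy"]*c[1]/c[2]+p["cy"]])
def tri(a,b):
    (o,d),(q,e)=ray("top",*a),ray("side",*b)
    A=np.c_[d,-e];s=np.linalg.lstsq(A,q-o,rcond=None)[0];x,y=o+d*s[0],q+e*s[1]
    return (x+y)/2,np.linalg.norm(x-y)
def blob(n,img,mask,box):
    x0,y0,x1,y1=box;m=np.zeros(mask.shape,'uint8');m[y0:y1,x0:x1]=mask[y0:y1,x0:x1]
    k,l,st,c=cv2.connectedComponentsWithStats(m);i=1+np.argmax(st[1:,4]);return l==i,c[i],st[i]
E
python3 - <<'E'
from h import *
np.set_printoptions(precision=4,suppress=True)
t=cv2.imread("pics/top0.png").astype(int);s=cv2.imread("pics/side0.png").astype(int)
C=lambda c,off,k:((c[0]+.5)/k-.5+off[0],(c[1]+.5)/k-.5+off[1])
T=lambda *c:C(c,(260,170),6); S=lambda *c:C(c,(260,190),5.7)
# rib: weighted darkness
g=t.sum(2)
print("rib patch\n",g[190:198,311:322]);print("plate row\n",g[206,298:332])
w=np.clip(600-0-g[191:198,313:320],0,None)
# knob: dark weighted
for n,im,b in(("top",t,(345,232,375,265)),("side",s,(358,200,395,230))):
    m,c,st=blob(n,im,(im.sum(2)<130).astype('uint8'),b);print(n,c,st,onz(n,*c,.012))
    k,_=cv2.findContours(m.astype('uint8'),0,1);
    for v in range(st[1],st[1]+st[3]): x=np.where(m[v])[0];print(v,x.min(),x.max(),end='; ')
    print()
print("plate",onz("top",*T(330,217),.048),"rib",onz("top",*T(339,146),.050),"sp",onz("top",*T(329,208),.071))
print("tri sp",tri(T(329,208),S(343,93)))
print("nose top/side",onz("top",*T(573,415),.014),onz("side",*S(598,163),.010))
print("line",onz("top",*T(583,425),.036),onz("top",*T(605,470),.036))
print("reg corners",[onz("top",*T(*c),.045) for c in((42,97),(418,99),(38,350),(419,347))])
print("vials",onz("top",*T(523,40),.045),onz("top",*T(661,83),.045))
E
```

```text
rib patch
 [[422 418 431 415 421 417 423 413 426 417 415]
 [434 423 428 421 419 402 406 417 417 428 429]
 [416 422 421 422 390 337 339 394 416 419 416]
 [413 418 410 406 340 263 291 368 395 408 416]
 [395 405 407 393 291 212 290 375 407 410 414]
 [402 406 411 385 301 253 309 381 408 398 406]
 [408 408 417 403 376 367 380 399 416 407 407]
 [407 402 413 407 400 407 420 418 402 410 403]]
plate row
 [421 421 434 410 406 396 403 403 407 405 406 396 353 265 246 303 339 331
 278 240 315 367 387 405 407 405 405 408 407 397 368 335 304 317]
top [358.978  249.9824] [351 240  17  20 227] [ 0.474  -0.3751  0.012 ]
240 355 356; 241 355 360; 242 355 363; 243 354 364; 244 353 365; 245 353 366; 246 352 366; 247 352 367; 248 351 367; 249 351 367; 250 351 367; 251 351 367; 252 351 367; 253 352 366; 254 352 366; 255 353 365; 256 353 364; 257 354 363; 258 356 362; 259 359 359; 
side [377.6771 216.0743] [365 207  23  19 350] [ 0.4767 -0.3839  0.012 ]
207 379 386; 208 370 387; 209 369 387; 210 369 387; 211 369 387; 212 369 387; 213 369 386; 214 369 387; 215 368 387; 216 368 387; 217 366 387; 218 365 387; 219 365 387; 220 368 387; 221 368 387; 222 368 387; 223 370 387; 224 371 386; 225 375 383; 
plate [ 0.571  -0.2581  0.048 ] rib [ 0.6006 -0.2597  0.05  ] sp [ 0.5696 -0.2581  0.071 ]
tri sp (array([ 0.5698, -0.2581,  0.072 ]), np.float64(0.0007152425075288829))
nose top/side [ 0.5011 -0.364   0.014 ] [ 0.5022 -0.368   0.01  ]
line [ 0.4944 -0.3663  0.036 ] [ 0.4768 -0.376   0.036 ]
reg corners [array([ 0.6144, -0.1352,  0.045 ]), array([ 0.6242, -0.2908,  0.045 ]), array([ 0.5088, -0.1442,  0.045 ]), array([ 0.5204, -0.2977,  0.045 ])]
vials [ 0.6527 -0.333   0.045 ] [ 0.638  -0.3913  0.045 ]
```

```bash
cat > m.py <<'E'
from h import *
np.set_printoptions(precision=4,suppress=True)
t=np.mean([r.capture("top").astype(float) for _ in range(6)],0)
np.save("t.npy",t)
f=t/t.sum(2,keepdims=True); q=f[...,0]-f[...,1]
q=cv2.resize(q[185:225,296:334],None,fx=6,fy=6,interpolation=cv2.INTER_CUBIC)
U=lambda x,y:((x+.5)/6-.5+296,(y+.5)/6-.5+185)
q=cv2.GaussianBlur(q,(0,0),3)
th,m=cv2.threshold(cv2.normalize(q,None,0,255,cv2.NORM_MINMAX).astype('uint8'),0,255,cv2.THRESH_BINARY_INV+cv2.THRESH_OTSU)
cs,_=cv2.findContours(m,0,1);c=max(cs,key=cv2.contourArea);e=cv2.fitEllipse(cv2.convexHull(c));print(e,[cv2.contourArea(k) for k in cs])
p=onz("top",*U(*e[0]),.0475);print("plate",p,"halfwidths mm",np.array(e[1])/12*.0022*1000)
g=t.sum(2);w=np.clip(385-g[191:198,315:321],0,None);v,u=np.mgrid[191:198,315:321]
rb=onz("top",(w*u).sum()/w.sum(),(w*v).sum()/w.sum(),.0495);print("rib",rb,np.degrees(np.arctan2(*(rb-p)[1::-1])))
# knob bottom/sides
k=cv2.resize(g[232:268,342:378],None,fx=6,fy=6,interpolation=cv2.INTER_CUBIC)
m=(k<190).astype('uint8');cs,_=cv2.findContours(m,0,1);c=max(cs,key=cv2.contourArea)[:,0]
V=(c+.5)/6-.5+[342,232]
low=V[V[:,1]>249];G=np.array([onz("top",*x,.003)[:2] for x in low])
from scipy.optimize import least_squares
for h in(.0,.01,.018):
    G=np.array([onz("top",*x,h)[:2] for x in low])
    s=least_squares(lambda a:np.hypot(*(G-a[:2]).T)-a[2],[.475,-.377,.022]);print(h,s.x,s.cost)
far=V[np.argmax([onz("top",*x,.012)[:2]@[.88,.47] for x in V])];print("nose",far,onz("top",*far,.012))
E
python3 m.py; python3 -c "
from h import *
print(ray('top',320,200)[0])"
```

```text
((113.57889556884766, 128.01780700683594), (161.6664581298828, 166.37095642089844), 72.07304382324219) [20763.0]
plate [ 0.5707 -0.2579  0.0475] halfwidths mm [29.6389 30.5013]
rib [ 0.6007 -0.2599  0.0495] -3.6979131181282607
0.0 [ 0.4713 -0.3763  0.0217] 0.00015042039127831095
0.01 [ 0.4703 -0.3753  0.0214] 0.00014714155655075635
0.018 [ 0.4695 -0.3745  0.0212] 0.0001445445027821207
nose [355.0833 238.5833] [ 0.5018 -0.3641  0.012 ]
[ 0.38205691 -0.28473654  0.91249592]
```

```bash
python3 -m pendant '[[[-0.33,0.165,0.0,0,0,-9.3,0.2],[-0.33,0.165,0.0,0,0,-9.3,0.2],[-0.33,0.165,0.0,0,0,-9.3,0.2],[-0.33,0.165,0.0,0,0,-9.3,0.2],[-0.33,0.165,0.0,0,0,-9.3,0.2]]]' 10
cat > go.py <<'E'
# go.py x y z yaw : shift in the tool axes and turn about tool z still to go from the measured pose
import sys
from h import *
from scipy.spatial.transform import Rotation as R
s=r.get_state();x,y,z,yaw=map(float,sys.argv[1:])
A=R.from_euler('xyz',s["eef_rot"],degrees=True);B=R.from_euler('xyz',[180,0,yaw],degrees=True)
print(s["time_s"],s["tcp_pos"].round(4),s["eef_rot"].round(2),s["joints"].round(1),"F",s["contact_force"].round(1),"w",s["gripper_width"].round(4))
print("shift",A.inv().apply(np.array([x,y,z])-s["tcp_pos"]).round(4),"turn",(A.inv()*B).as_rotvec(degrees=True).round(2))
E
python3 go.py .476 -.377 .26 -152
python3 -c "
from h import *
print(proj('side',np.array([.476,-.377,.009])),proj('top',np.array([.476,-.377,.009])))"
```

```text
time_s: 0.9
tcp_pos: [0.3936, -0.46, 0.4049]
eef_rot: [-180.0, 0.0, -152.0]
contact_force: [0.7, -1.5, 0.8]
gripper_width: 0.0545
gripper_force: 0.0
[377.37682411 218.63964482] [359.63002523 249.35227709]Traceback (most recent call last):
  File "go.py", line 7, in <module>
    print(s["time_s"],s["tcp_pos"].round(4),s["eef_rot"].round(2),s["joints"].round(1),"F",s["contact_force"].round(1),"w",s["gripper_width"].round(4))
                                                                                                                           ^^^^^^^^^^^^^^^^^^^^^^^^
AttributeError: 'float' object has no attribute 'round'
```

```bash
sed -i 's/s\["gripper_width"\].round(4)/round(s["gripper_width"],4)/' go.py; python3 go.py .476 -.376 .26 -152
```

```text
0.9 [ 0.3936 -0.46    0.4049] [-1.7997e+02  1.0000e-02 -1.5199e+02] [-31.   14.   -8.5   0.  -67.4 -31. ] F [ 0.7 -1.5  0.8] w 0.0545
shift [-0.1122  0.0355  0.1449] turn [-0.03  0.01  0.01]
```

```bash
python3 -m pendant '[[[-0.112,0.0355,0.145,0,0,0,0.2],[-0.112,0.0355,0.145,0,0,0,0.2],[-0.112,0.0355,0.145,0,0,0,0.2],[-0.112,0.0355,0.145,0,0,0,0.2],[-0.112,0.0355,0.145,0,0,0,0.2]]]'
python3 go.py .476 -.376 .200 -152
python3 - <<'E'
from h import *
a=r.capture("top")[225:275,320:385,::-1];b=r.capture("side")[165:235,340:405,::-1]
f=lambda i:np.clip(cv2.resize(i,(390,400),interpolation=cv2.INTER_CUBIC)*1.6,0,255).astype('uint8')
cv2.imwrite("pics/g1.png",np.hstack([f(a),f(b)]))
E
```

```text
time_s: 1.4
tcp_pos: [0.4751, -0.3752, 0.2554]
eef_rot: [179.7, -0.2, -151.9]
contact_force: [0.1, -0.4, 0.3]
gripper_width: 0.0523
gripper_force: 0.0
1.4 [ 0.4751 -0.3752  0.2554] [ 179.68   -0.22 -151.85] [-19.8  21.8 -18.8  -0.1 -49.8 -42. ] F [ 0.1 -0.4  0.3] w 0.0523
shift [-0.0006 -0.0015  0.0554] turn [ 0.32 -0.22  0.15]
```

View pics/g1.png

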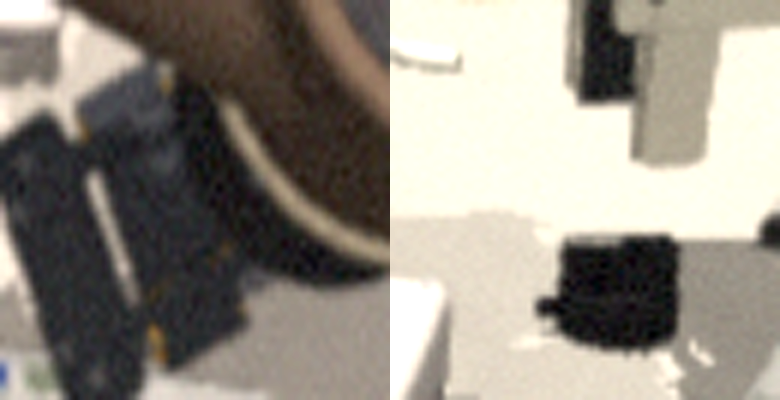

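In the side crop the open fingers at x ≈ 605 and 668 straddle the knob's bar, with the knob at about 560–678 and its nose at (545,307). The arm blocks the top view. I'll descend and grip.

```bash
python3 -m pendant '[[[0,-0.001,0.03,0,0,0,0.2],[0,-0.001,0.05,0,0,0,0.2],[0,-0.001,0.055,0,0,0,0.2],[0,-0.001,0.055,0,0,0,0.2],[0,-0.001,0.055,0,0,0,0.2]]]'
python3 go.py .476 -.376 .200 -152
```

```text
time_s: 2.0
tcp_pos: [0.4755, -0.3793, 0.2064]
eef_rot: [-179.9, 0.1, -152.0]
contact_force: [0.6, -0.1, 0.5]
gripper_width: 0.0525
gripper_force: 0.0
2.0 [ 0.4755 -0.3793  0.2064] [-1.7988e+02  7.0000e-02 -1.5200e+02] [-20.2  25.3 -21.2   0.  -43.4 -41.8] F [ 0.6 -0.1  0.5] w 0.0525
shift [-0.0019  0.0027  0.0064] turn [-0.12  0.07  0.  ]
```

```bash
python3 -m pendant '[[[-0.002,0.0025,0.0055,0,0,0,0.2],[-0.002,0.0025,0.0055,0,0,0,0.2],[-0.002,0.0025,0.0055,0,0,0,-1],[-0.002,0.0025,0.0055,0,0,0,-1],[-0.002,0.0025,0.0055,0,0,0,-1]]]' 10
python3 -m pendant '[[[0,0,0,0,0,0,-1],[0,0,0,0,0,0,-1],[0,0,0,0,0,0,-1],[0,0,0,0,0,0,-1]]]' 35
python3 go.py .476 -.376 .200 -152
```

```text
time_s: 2.5
tcp_pos: [0.4759, -0.3754, 0.1993]
eef_rot: [-180.0, 0.0, -152.0]
contact_force: [0.4, -0.2, -0.2]
gripper_width: 0.0341
gripper_force: 0.0
time_s: 2.9
tcp_pos: [0.4758, -0.3754, 0.1992]
eef_rot: [180.0, -0.0, -152.0]
contact_force: [0.1, -0.0, -0.2]
gripper_width: 0.0137
gripper_force: 35.0
2.9 [ 0.4758 -0.3754  0.1992] [ 180.     -0.   -151.98] [-19.8  25.8 -21.7   0.  -42.6 -42.2] F [ 0.1 -0.  -0.2] w 0.0137
shift [ 0.0001 -0.0006 -0.0008] turn [ 0.   -0.    0.02]
```

```bash
python3 -m pendant '[[[0,0,-0.03,0,0,0,-1],[0,0,-0.07,0,0,0,-1],[0,0,-0.1,0,0,0,-1],[0,0,-0.1,0,0,0,-1],[0,0,-0.1,0,0,0,-1]]]'
python3 go.py .571 -.258 .295 176.3
python3 - <<'E'
from h import *
b=r.capture("side")[130:230,330:430,::-1]
cv2.imwrite("pics/g2.png",np.clip(cv2.resize(b,(500,500),interpolation=cv2.INTER_CUBIC)*1.6,0,255).astype('uint8'))
E
```

```text
time_s: 3.4
tcp_pos: [0.4757, -0.3753, 0.2998]
eef_rot: [-179.9, 0.1, -152.0]
contact_force: [1.0, 0.5, -0.4]
gripper_width: 0.0138
gripper_force: 35.0
3.4 [ 0.4757 -0.3753  0.2998] [-1.7994e+02  8.0000e-02 -1.5199e+02] [-19.8  19.  -16.3  -0.  -54.6 -42.2] F [ 1.   0.5 -0.4] w 0.0138
shift [-0.1392  0.0588  0.005 ] turn [-0.04  0.09 31.71]
```

View pics/g2.png

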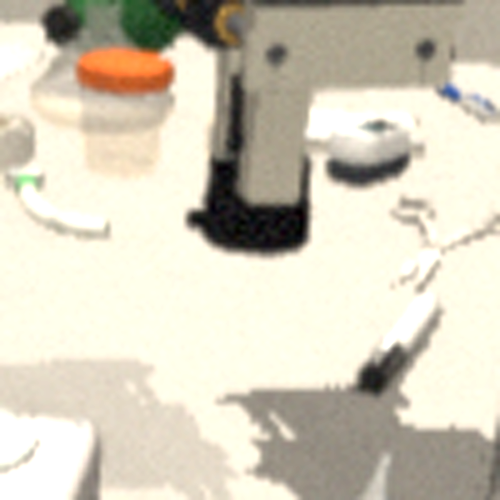

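The knob is held upright, with its skirt at crop x 207–308 and its nose at (192,215). I'll carry it above the spindle and turn it.

```bash
python3 - <<'E'
from h import *
g=r.capture("side").astype(int).sum(2);row=[(v,np.where(g[v,360:400]<140)[0]+360) for v in range(171,180)]
print([(v,x.min(),x.max()) for v,x in row if len(x)])
print(proj('side',np.array([.4757,-.3753,.1098])),proj('side',np.array([.4757,-.3753,.1006])))
E
python3 -m pendant '[[[-0.139,0.0588,0.002,0,0,31.7,-1],[-0.139,0.0588,0.002,0,0,31.7,-1],[-0.139,0.0588,0.002,0,0,31.7,-1],[-0.139,0.0588,0.002,0,0,31.7,-1],[-0.139,0.0588,0.002,0,0,31.7,-1]]]'
python3 -m pendant '[[[0,0,0,0,0,0,-1],[0,0,0,0,0,0,-1]]]'
python3 go.py .571 -.258 .285 176.3
python3 - <<'E'
from h import *
im=r.capture("side");np.save("s3.npy",im);b=im[140:240,270:370,::-1]
cv2.imwrite("pics/g3.png",np.clip(cv2.resize(b,(600,600),interpolation=cv2.INTER_CUBIC)*1.6,0,255).astype('uint8'))
E
```

```text
[(171, np.int64(372), np.int64(391)), (172, np.int64(371), np.int64(391)), (173, np.int64(369), np.int64(391)), (174, np.int64(368), np.int64(391)), (175, np.int64(369), np.int64(391)), (176, np.int64(371), np.int64(391)), (177, np.int64(372), np.int64(390)), (178, np.int64(373), np.int64(390)), (179, np.int64(374), np.int64(389))]
[380.82281827 173.94755344] [380.49691586 178.21228399]
time_s: 4.0
tcp_pos: [0.5716, -0.2566, 0.2953]
eef_rot: [180.0, -0.2, 176.4]
contact_force: [-0.2, -0.2, -1.5]
gripper_width: 0.0139
gripper_force: 35.0
time_s: 4.2
tcp_pos: [0.5701, -0.259, 0.2965]
eef_rot: [180.0, -0.1, 176.4]
contact_force: [-0.0, 0.8, -0.6]
gripper_width: 0.0134
gripper_force: 35.0
4.2 [ 0.5701 -0.259   0.2965] [ 1.8000e+02 -8.0000e-02  1.7641e+02] [ -6.6  21.  -13.8  -0.  -55.4 -87. ] F [-0.   0.8 -0.6] w 0.0134
shift [-0.0009  0.001   0.0115] turn [ 0.   -0.08  0.11]
```

View pics/g3.png

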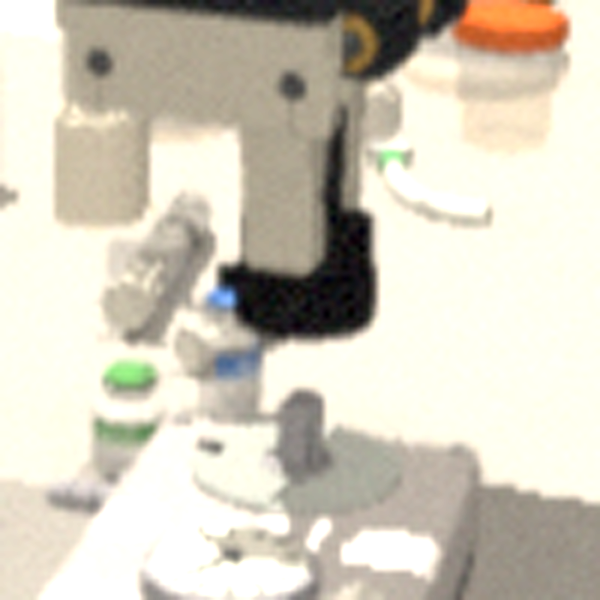

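Side crop: the knob sits above the spindle, with its skirt at x 235–375 and the spindle at about 280–325. I'll measure the relative offset along x in this one camera, so the calibration error cancels.

Run:
```python
from h import *
np.set_printoptions(precision=2,suppress=True,linewidth=200)
im=np.mean([r.capture("side").astype(float) for _ in range(6)],0);np.save("s3.npy",im);g=im.sum(2)
def edges(v,a,b,th):
    x=g[v,a:b];i=[k for k in range(len(x)-1) if (x[k]-th)*(x[k+1]-th)<0]
    return [round(a+k+(th-x[k])/(x[k+1]-x[k]),2) for k in i]
for v in range(184,197):print(v,edges(v,300,345,150))
print(g[205:216,312:330].astype(int))
for v in range(206,216):print(v,edges(v,311,330,310))
s=r.get_state()["tcp_pos"];k=s-[0,0,.1992]
print("knob proj u at z+3,+16:",proj("side",k+[0,0,.003]),proj("side",k+[0,0,.016]))
for z in(.071,.06):print("spindle axis proj",proj("side",np.array([.571,-.258,z])),proj("side",np.array([.572,-.258,z])))
```

```text
184 [np.float64(306.93), np.float64(311.43), np.float64(321.93), np.float64(331.24)]
185 [np.float64(306.31), np.float64(317.35), np.float64(320.85), np.float64(331.28)]
186 [np.float64(306.33), np.float64(331.3)]
187 [np.float64(306.98), np.float64(331.3)]
188 [np.float64(308.48), np.float64(331.26)]
189 [np.float64(308.86), np.float64(331.23)]
190 [np.float64(308.85), np.float64(331.2)]
191 [np.float64(308.7), np.float64(331.13)]
192 [np.float64(309.2), np.float64(330.87)]
193 [np.float64(309.85), np.float64(330.28)]
194 [np.float64(311.39), np.float64(328.66)]
195 [np.float64(313.24), np.float64(324.64)]
196 []
[[316 382 475 488 484 460 374 268 256 285 340 425 481 489 487 489 486 490]
 [311 397 481 487 459 378 255 220 219 223 239 303 467 484 484 486 485 483]
 [315 423 479 475 395 281 236 239 232 234 231 265 452 482 480 483 478 481]
 [307 385 427 421 326 264 254 262 253 247 245 268 453 477 476 478 477 480]
 [288 300 322 316 271 253 260 263 259 241 246 269 450 477 476 473 476 483]
 [368 365 374 372 311 260 259 260 255 229 250 277 454 468 435 454 462 475]
 [477 462 455 446 346 266 25
[... 353 characters left out ...]
np.float64(311.62), np.float64(317.56), np.float64(323.04)]
207 [np.float64(311.48), np.float64(316.75), np.float64(323.24)]
208 [np.float64(312.04), np.float64(316.27), np.float64(323.22)]
209 [np.float64(313.43), np.float64(315.14), np.float64(323.22)]
210 [np.float64(316.03), np.float64(323.18)]
211 [np.float64(316.46), np.float64(323.08)]
212 [np.float64(316.38), np.float64(323.18)]
213 [np.float64(316.04), np.float64(323.94), np.float64(326.39)]
214 [np.float64(315.79), np.float64(326.11)]
215 [np.float64(315.23), np.float64(326.44)]
knob proj u at z+3,+16: [319.9  191.45] [320.04 184.9 ]
spindle axis proj [319.29 206.38] [318.79 206.31]
spindle axis proj [319.17 211.71] [318.67 211.65]
```

```bash
python3 -m pendant '[[[-0.0008,0.001,0.015,0,0,0,-1],[-0.0008,0.001,0.0215,0,0,0,-1],[-0.0008,0.001,0.0215,0,0,0,-1],[-0.0008,0.001,0.0215,0,0,0,-1]]]' 45
python3 go.py .5708 -.258 .2692 176.3
```

```text
time_s: 4.95
tcp_pos: [0.5718, -0.2573, 0.2758]
eef_rot: [-180.0, -0.0, 176.3]
contact_force: [0.1, 0.0, -0.6]
gripper_width: 0.0134
gripper_force: 45.0
4.95 [ 0.5718 -0.2573  0.2758] [-1.7999e+02 -1.0000e-02  1.7633e+02] [ -6.4  22.2 -14.9   0.  -52.9 -87.3] F [ 0.1  0.  -0.6] w 0.0134
shift [ 0.001  -0.0008  0.0066] turn [-0.01 -0.01  0.03]
```

```bash
python3 -m pendant '[[[0.001,-0.0007,0.003,0,0,0,-1],[0.001,-0.0007,0.005,0,0,0,-1],[0.001,-0.0007,0.007,0,0,0,-1],[0.001,-0.0007,0.0075,0,0,0,-1],[0.001,-0.0007,0.0075,0,0,0,-1]]]'
python3 go.py .5708 -.258 .2652 176.3
```

```text
time_s: 5.45
tcp_pos: [0.5707, -0.2579, 0.2681]
eef_rot: [-180.0, -0.0, 176.3]
contact_force: [0.8, -0.9, -1.1]
gripper_width: 0.0133
gripper_force: 45.0
5.45 [ 0.5707 -0.2579  0.2681] [-179.99   -0.    176.32] [ -6.5  22.6 -15.5   0.  -51.9 -87.2] F [ 0.8 -0.9 -1.1] w 0.0133
shift [-0.0001 -0.0001  0.0029] turn [-0.01 -0.    0.02]
```

```bash
python3 -m pendant '[[[0,0,0.002,0,0,0,-1],[0,0,0.004,0,0,0,-1],[0,0,0.006,0,0,0,-1],[0,0,0.006,0,0,0,-1]]]'
python3 go.py .5708 -.258 .2562 176.3
```

```text
time_s: 5.85
tcp_pos: [0.5707, -0.258, 0.2619]
eef_rot: [-180.0, -0.0, 176.3]
contact_force: [2.1, -1.4, -1.4]
gripper_width: 0.0136
gripper_force: 45.0
5.85 [ 0.5707 -0.258   0.2619] [-1.7999e+02 -1.0000e-02  1.7632e+02] [ -6.5  23.  -15.8   0.  -51.2 -87.2] F [ 2.1 -1.4 -1.4] w 0.0136
shift [-0.0001 -0.      0.0057] turn [-0.01 -0.01  0.02]
```

```bash
python3 -m pendant '[[[0,0,0.002,0,0,0,-1],[0,0,0.004,0,0,0,-1],[0,0,0.005,0,0,0,-1],[0,0,0.005,0,0,0,-1]]]'
python3 -m pendant '[[[0,0,0.001,0,0,0,-1],[0,0,0.002,0,0,0,-1],[0,0,0.002,0,0,0,-1]]]'
```

```text
time_s: 6.25
tcp_pos: [0.5707, -0.2579, 0.257]
eef_rot: [-180.0, -0.0, 176.3]
contact_force: [1.5, -2.6, -1.2]
gripper_width: 0.014
gripper_force: 45.0
time_s: 6.55
tcp_pos: [0.5708, -0.2579, 0.2554]
eef_rot: [-180.0, 0.0, 176.3]
contact_force: [0.3, -1.7, 1.9]
gripper_width: 0.0137
gripper_force: 45.0
```

```bash
python3 -m pendant '[[[0,0,0.0015,0,0,0,-1],[0,0,0.003,0,0,0,-1],[0,0,0.003,0,0,0,-1]]]' 60
python3 -m pendant '[[[0,0,0.001,0,0,0,-1],[0,0,0.002,0,0,0,-1],[0,0,0.002,0,0,0,-1]]]'
python3 -m pendant '[[[0,0,0.0005,0,0,0,-1],[0,0,0.001,0,0,0,-1],[0,0,0.001,0,0,0,-1]]]'
```

```text
time_s: 6.85
tcp_pos: [0.5708, -0.2579, 0.2524]
eef_rot: [-180.0, 0.0, 176.3]
contact_force: [-0.6, -2.9, 5.6]
gripper_width: 0.0134
gripper_force: 60.0
time_s: 7.15
tcp_pos: [0.5708, -0.2579, 0.2507]
eef_rot: [-180.0, 0.0, 176.3]
contact_force: [-1.6, -1.3, 7.7]
gripper_width: 0.0134
gripper_force: 60.0
time_s: 7.45
tcp_pos: [0.5708, -0.2579, 0.2501]
eef_rot: [-180.0, 0.0, 176.3]
contact_force: [-1.3, -1.0, 8.9]
gripper_width: 0.0136
gripper_force: 60.0
```

Spring behaviour is as expected, so I'll press on until the hard stop shows.

```bash
python3 -m pendant '[[[0,0,0.001,0,0,0,-1],[0,0,0.001,0,0,0,-1],[0,0,0.001,0,0,0,-1]]]'
python3 -m pendant '[[[0,0,0.0005,0,0,0,-1],[0,0,0.0005,0,0,0,-1],[0,0,0.0005,0,0,0,-1]]]'
```

```text
time_s: 7.75
tcp_pos: [0.5708, -0.2579, 0.2499]
eef_rot: [-180.0, 0.1, 176.4]
contact_force: [-4.7, 0.1, 16.0]
gripper_width: 0.0136
gripper_force: 60.0
time_s: 8.05
tcp_pos: [0.5708, -0.2579, 0.2499]
eef_rot: [-180.0, 0.1, 176.4]
contact_force: [-6.2, 0.8, 18.8]
gripper_width: 0.0134
gripper_force: 60.0
```

```bash
python3 go.py .5708 -.258 .25 176.3
python3 - <<'E'
from h import *
im=r.capture("side");b=im[150:250,270:370,::-1]
cv2.imwrite("pics/g4.png",np.clip(cv2.resize(b,(600,600),interpolation=cv2.INTER_CUBIC)*1.6,0,255).astype('uint8'))
E
```

```text
8.05 [ 0.5708 -0.2579  0.2499] [-1.7996e+02  7.0000e-02  1.7637e+02] [ -6.5  23.7 -16.6   0.1 -49.6 -87.2] F [-6.2  0.8 18.8] w 0.0134
shift [-0.0001 -0.0001 -0.0001] turn [-0.04  0.07  0.07]
```

View pics/g4.png

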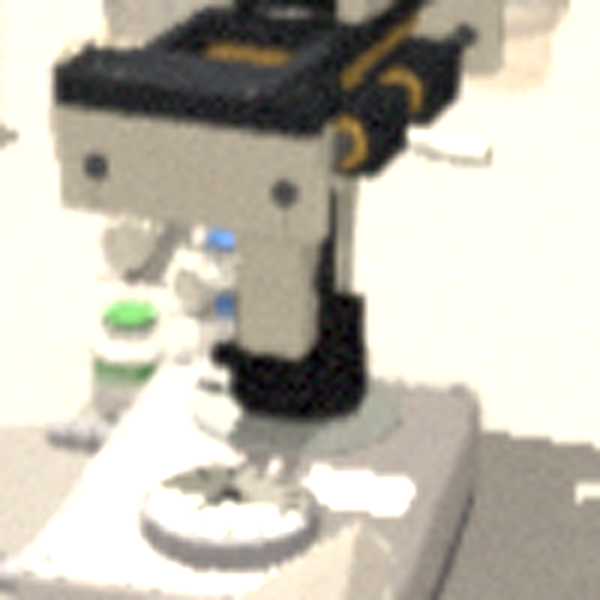

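The hard stop is reached: force jumps from 9 to 19 N at TCP z 0.2499, against 0.2502 expected. The picture shows the knob seated with its nose at (220,352), above the rib at (212,385), and both vials still standing.

```bash
python3 -c "
from plant import r
print(r.close_job())"
```

```text
the job is handed in; nothing more can be done
None
```

The knob is fully home on the spindle with its pointer over the rib, held down at the stop with about 19 N, the vials are still standing, and the job was handed in at about 8 s; no verdict was returned.

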